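# Find the high spot of an uneven grinder disc with a plunger gauge

### The job

The grinder's drive disc is out of round and sits on the runout stand. Slide the dial gauge in by its red post until its sprung plunger is lightly pressed against the disc's rim, then turn the disc round by its black crank, never running the plunger to the end of its travel, until the very highest spot of the whole rim stands under the plunger; there are lower humps too. Let go and leave gauge and disc standing like that, and leave the tamper, milk jug and cup beside the stand as they are.

Things in the scene. Friction and masses are not known exactly. Their poses are not given: they have to be found in the camera images.
- stand: Grey runout stand, fixed to the worktop; base plate 130 (x) x 310 (y) x 12 mm. Origin on the worktop under the plate, which spans y = -150 to +160 mm. In its frame the disc's vertical axis is at x = 0, y = -75 mm, and the gauge slides along the line x = 0, towards -y to reach the disc.
- rotor_top (a point): Centre of the disc's aluminium flange, on the axis, 70 mm up; flange 140 mm across, brass nut up to 78 mm. Hidden under it, 44 to 62 mm up, is the dark steel rim: radius 55 mm with three smooth humps 115 to 125 degrees apart, each 50 to 80 wide, the highest to 62 mm, the others to 59.5 and 58. Where the highest is differs every time; at the start it is never near the plunger.
- rotor (a joint): Turning angle of the disc, rad, grows counter-clockwise from above; turns endlessly either way. Stiff bearing: about 0.15 N m of friction (3 to 6 N at the crank), so it stays where it is left, also under the plunger's push.
- crank_grip (a point): Grip point of the crank: black round upright sleeve, 18 mm diameter, 77 to 115 mm above the worktop, 45 mm off the disc's axis. It spins freely on its pin, so a hand holding it need not turn while going round. The point is on its axis, 98 mm up. At joint rotor = 0 it lies on the stand's +x side of the disc's axis.
- gauge_grip (a point): Grip point of the gauge's red round upright post, 20 mm diameter, 55 to 111 mm above the worktop; the point is on its axis, 92 mm up. The dial housing (54 mm diameter, top with needle 66 mm up) is centred 36 to 44 mm in front of it, towards the disc.
- gauge (a joint): Slide position of the gauge, m: 0 fully back, grows towards the disc (stand's -y), ends at 0.060. Sliding it takes about 12 N of friction; it stays where it is left. The free plunger meets the lowest part of the rim at 0.031 to 0.039 (its dial head is clamped a little differently each time), and up to 5 mm earlier if a low hump stands there.
- plunger (a joint): How far the gauge's plunger is pushed in, m: 0 free, 0.014 end of travel. Spring 500 N/m (7 N at the end). The red needle on the white dial turns clockwise 0.35 rad a millimetre. If pushed in 2 to 6 mm on the low rim, there is travel left for the highest spot, which pushes it about 7 mm further.
- tamper: Coffee tamper, 58 mm diameter, 86 mm high, standing loose behind the stand; leave alone.
- milk_jug: Steel milk jug, 87 x 110 x 104 mm, standing loose behind the stand; leave alone.
- espresso_cup: Small white cup, 82 x 60 x 58 mm, loose left of the stand; leave alone.
- plunger_ball: Steel ball of 8 mm diameter at the plunger's end; origin at its centre, 53 mm above the worktop, on the line x = 0 of the stand. While it touches the rim, its distance from the disc's axis less 4 mm is the rim's radius there (55 mm low, 62 mm at the highest spot), wherever the gauge stands.

How it is judged (in metres and radians):
On the way, in this order (a step that is already met when the one before it is completed fails the run):
1. the plunger is pressed at least 1.5 mm in against the rim (value of joint plunger above 0.0015 m and contact force between plunger_ball and anything else above 0.3 N), for 0.2 s.
2. the disc is turned so that its highest spot is under the pressed plunger (ball centre at least 65.2 mm from the disc's axis) (y of plunger_ball in the frame of stand above -0.0098 m and contact force between plunger_ball and anything else above 0.3 N), for 0.2 s.
At the end, for the whole second after the job is handed in: The disc stands still with its highest spot under the plunger: the ball touches the rim, the plunger is pressed in at least 1.5 mm, and the rim's radius under it is at least 61.2 mm (the highest spot has 62 mm); tamper, jug and cup upright where they were, moved by less than 25 mm (all of step 2 and value of joint plunger above 0.0015 m and velocity of joint rotor between -0.05 and 0.05 rad/s and angle between each of tamper, milk_jug, espresso_cup's own z axis and vertical below 0.2 rad).
It fails at once if the plunger is forced to the end of its travel (more than 9 N on the rim) (contact force between plunger_ball and anything else above 9 N).
It fails at once if the tamper, jug or cup is moved more than 25 mm (distance of any of tamper, milk_jug, espresso_cup from where it was at the start of the episode above 0.025 m).
It also fails if it takes over 72 s, if anything falls off the work surface, if the arm or the gripper's body presses on something with over 40 N, if the wrist force passes 120 N, or if a joint passes its speed limit or range.

### The arm

A 6-joint arm with a two-finger parallel gripper is mounted at the origin on a cart in front of the work surface, level with it; the furniture and walls round the work are solid. World frame = base frame: x ahead of the robot, y to its left, z up, the work surface at z = 0. Lengths are in m, angles in degrees, forces in N, time in s.
With the tool pointing down it reaches from about 0.3 to 0.775 m from the base axis. Payload 14.6 kg.
Tool frame: the origin (TCP) lies midway between the tips of the shut fingers; the grasp point (between the pads) lies 19 mm behind it (bot.grasp_offset is the distance from the TCP to the grasp point, in m); z points along the fingers, y is the line along which they close (so a half turn about z gives the same grasp; the last joint's range is limited). The gripper opens to 94 mm and grips with 3 to 60 N. Pads are 16 mm wide; open, the fingers measure 119 mm over their backs; the gripper's body (75 mm by 177 mm) begins 78 mm behind the grasp point.
Start: joints at [70.21, 17.183, 87.147, -0, 75.671, -3.816], TCP at [0.151, 0.529, 0.205] pointing down, gripper open.
Joint ranges: [-173.82, 173.82], [-45.26, 126.66], [13.44, 144.39], [-59.66, 239.66], [0, 175.72], [-146.38, 146.38]. Speed limits (degrees/s): [127.2, 127.2, 147.25, 180, 180, 180].

### API

Orientations are given as [roll, pitch, yaw] about the fixed x, y, z axes, in that order (R = Rz(yaw) Ry(pitch) Rx(roll)).
In Python, from bench import bot, hand, kin, monitor, viewer, job gives the robot as it stands. Calls block until the motion is done:
- bot.movep(position, orientation): joint-space move of the TCP to a pose.
- bot.line_to(position, attitude=None, v=0.15, stop_force=None): straight line of the TCP; attitude=None keeps the orientation; v is the mean speed in m/s. With stop_force (N) it stops when the force on the tool has changed by that much, and returns True; else False.
- bot.goto_joints(angles): joint-space move.
- hand.gripper_open() and hand.gripper_close(newtons=None): open the fingers fully, or close them until they stop; newtons is the grip in N (None keeps the last).
- bot.sleep(seconds).
- kin.inverse_kinematics(position, orientation): joint angles nearest the present ones, or None.
- monitor.get_state(): the state.
- viewer.capture(name): name is "scene" or "top" or "wrist"; returns a dict with "frame" (400x640x3 uint8, red, green, blue), "depth" (400x640 float32, m along the optical axis (not along the pixel's ray), 0 where there is no reading), "fx", "fy", "cx", "cy" (pixels), "R" (3x3) and "t" (3): a world point X has camera coordinates R X + t. Camera axes: x right, y down, z forward; pixel columns grow to the right and rows downward; lengths in m; the calibration is good to about 2 mm. A picture is of the moment at which its call begins.
A pose or a line that the arm cannot do raises bot.Unreachable and nothing moves.
- job.finish_job(): hands the job in; it is judged then, once.
The state is a dict: "clock": time; "qpos": joint angles; "joint_vel": joint speeds; "tau": joint torques, N m; "ee_pos": TCP position; "orientation": TCP orientation; "ft_force": force on the tool from outside, world axes, zero at the start; "torque": the same for the moment, N m; "grip_width": finger opening in m; "grip_force": force on a finger pad.
Only numpy, scipy, OpenCV 4.12 (cv2) and the standard library are available. Lean on these libraries where they do the work, as an engineer would, in place of code of your own. Each camera call takes 0.05 s, during which the arm holds its last target. There are 200 camera calls.

## Working session

There is one attempt and no reset: what is moved stays moved. The work goes in short steps, each a Python script; the robot and the scene stay as the last script left them, time stands still between calls to the robot, and variables do not carry over. Pictures are saved under pics/ and viewed, at most 10 in all, crops included, and the job is handed in when it is done.

```bash
mkdir -p pics; ls; python3 - <<'E'
from bench import bot,hand,kin,monitor,viewer,job
import cv2,numpy as np
ims=[]
for n in("scene","top"):
    c=viewer.capture(n); np.savez(f"pics/{n}0.npz",**c); cv2.imwrite(f"pics/{n}0.png",c["frame"][:,:,::-1])
    print(n,c["fx"],c["cx"],c["cy"],c["R"].round(3).tolist(),c["t"])
print(monitor.get_state())
E
```

```text
pics
scene 402.5780225746462 311.71156855753406 199.96009598736384 [[0.673, -0.74, 0.022], [-0.455, -0.437, -0.776], [0.583, 0.512, -0.631]] [-0.14149891  0.49647236  0.37922276]
top 429.4080010459237 314.76767152475736 203.10358317191057 [[-0.023, -1.0, 0.001], [-0.984, 0.023, -0.178], [0.178, -0.005, -0.984]] [0.348275   0.59451975 0.85213038]
{'clock': 0.1, 'qpos': array([ 7.02106072e+01,  1.72116914e+01,  8.71737085e+01,  5.05178947e-04,
        7.56702830e+01, -3.81454806e+00]), 'joint_vel': array([ 0.06342795, -0.04826527, -0.08041745,  0.0137719 ,  0.03023073,
       -0.13569141]), 'tau': array([ 1.42714485e-03, -5.32641685e+01, -3.53278327e+01,  7.09610875e-02,
        2.35478691e-02, -6.90165109e-06]), 'ee_pos': array([0.15128419, 0.52856276, 0.20497269]), 'orientation': array([-1.79944473e+02, -4.19268974e-03,  1.64025028e+02]), 'ft_force': array([-0.04055724, -0.07003603,  0.06918303]), 'torque': array([-0.02216149, -0.01205911,  0.01059137]), 'grip_force': 0.0, 'grip_width': 0.09395988808736569}
```

View pics/scene0.png

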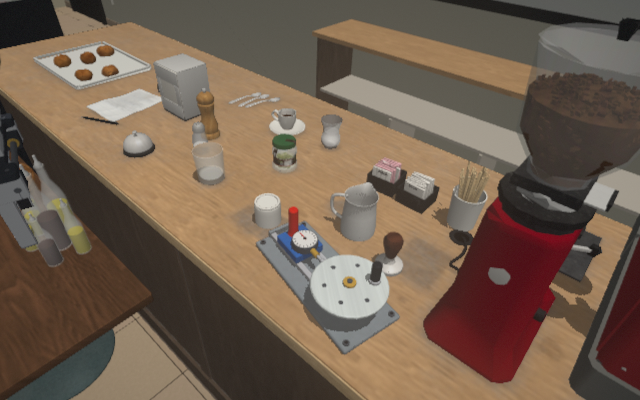

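View pics/top0.png

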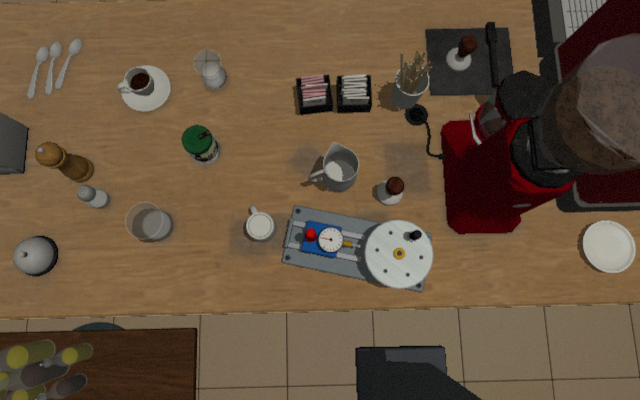

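The scene image shows the gauge (red post at 293,220, dial at 305,240) and the disc (nut at 350,283, crank at 376,270). In the top image the post is at (310,235), the dial at (330,240), the nut at (399,254) and the crank at (415,235). The cup, jug and tamper are close by.

```bash
cat > h.py <<'E'
import numpy as np,cv2
def ray(c,u,v,z):
    R,t=c["R"],c["t"]; C=-R.T@t; d=R.T@np.array([(u-c["cx"])/c["fx"],(v-c["cy"])/c["fy"],1]); return C+d*(z-C[2])/d[2]
def blobs(c,mask,roi):
    m=np.zeros_like(mask,np.uint8); x0,y0,x1,y1=roi; m[y0:y1,x0:x1]=mask[y0:y1,x0:x1]
    n,l,s,ce=cv2.connectedComponentsWithStats(m); i=1+np.argmax(s[1:,4]); return ce[i],s[i],l==i
def masks(c):
    f=c["frame"].astype(int); r,g,b=f[...,0],f[...,1],f[...,2]; h=cv2.cvtColor(c["frame"],cv2.COLOR_RGB2HSV).astype(int)
    return dict(red=(r>100)&(g<60)&(b<60),dark=(h[...,2]<50),brass=(h[...,0]>12)&(h[...,0]<32)&(h[...,1]>120)&(r>100),white=(h[...,2]>170)&(h[...,1]<60))
E
python3 - <<'E'
from h import *
for n,rois in(("top",dict(red=(300,225,320,246),brass=(388,244,410,264),dark=(402,225,426,245),white=(318,227,344,255))),("scene",dict(red=(284,203,303,238),brass=(338,272,360,292),dark=(364,255,388,285),white=(290,228,320,250)))):
    c=dict(np.load(f"pics/{n}0.npz")); m=masks(c)
    for k,r in rois.items():
        ce,s,_=blobs(c,m[k],r); 
        z=dict(red=.111,brass=.078,dark=.115,white=.066)[k]
        print(n,k,ce.round(1),s,ray(c,*ce,z).round(4))
    im=c["frame"]
    if n=="top": cv2.imwrite("pics/c.png",cv2.resize(im[195:300,270:450],None,fx=4,fy=4,interpolation=2)[:,:,::-1])
    # disc flange: ellipse of bright region
E
```

```text
top red [310.2 232.8] [306 229   9   9  67] [0.5335 0.3449 0.111 ]
top brass [399.  253.1] [394 248  11  11  77] [0.4921 0.1678 0.078 ]
top dark [414.6 234.8] [409 231  12   9  83] [0.5245 0.1429 0.115 ]
top white [330.5 239.5] [320 229  22  22 275] [0.5237 0.3039 0.066 ]
scene red [292.9 220.8] [288 207  10  29 227] [0.506  0.3208 0.111 ]
scene brass [349.3 282.2] [343 277  13  11  80] [0.4859 0.1649 0.078 ]Traceback (most recent call last):
  File "<stdin>", line 5, in <module>
  File "h.py", line 6, in blobs
    n,l,s,ce=cv2.connectedComponentsWithStats(m); i=1+np.argmax(s[1:,4]); return ce[i],s[i],l==i
                                                      ~~~~~~~~~^^^^^^^^^
    return _wrapfunc(a, 'argmax', axis=axis, out=out, **kwds)
    return bound(*args, **kwds)
ValueError: attempt to get argmax of an empty sequence
```

View pics/c.png

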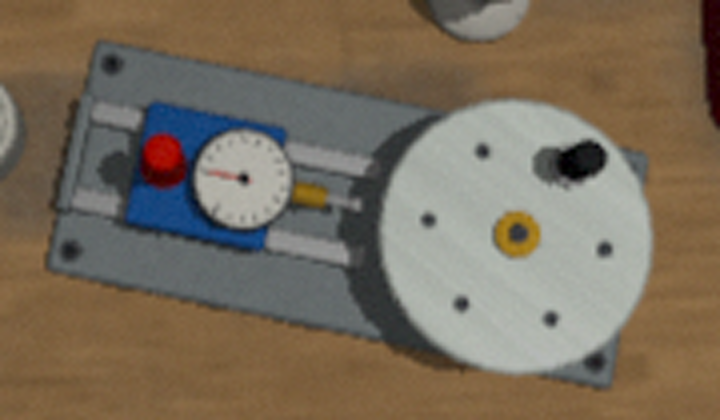

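The crop shows the post's top at about (310.5,232.5) and the nut at (399.3,253.5). The crank top is at about (418,234), and the needle points towards the post (zero). Next I check the height of obstacles near the disc and the IK, then grasp the post and look.

```bash
cat >> h.py <<'E'
AX=np.array([.491,.167]); YAW=np.radians(-13.4); EX=np.array([np.cos(YAW),np.sin(YAW)]); EY=np.array([-EX[1],EX[0]])
POST=np.array([.534,.344]); RPY=[180,0,76.6]
E
python3 - <<'E'
from h import *
from bench import bot,hand,kin,monitor,viewer,job
for n in("top","scene"):
    c=dict(np.load(f"pics/{n}0.npz")); v,u=np.mgrid[:400,:640]; d=c["depth"]
    P=np.stack([(u-c["cx"])/c["fx"]*d,(v-c["cy"])/c["fy"]*d,d],-1)[d>0]; X=(P-c["t"])@c["R"]
    L=np.c_[(X[:,:2]-AX)@EX,(X[:,:2]-AX)@EY,X[:,2]]
    for z0,z1 in((.08,.16),(.16,.25),(.25,.4)):
        s=L[(L[:,2]>z0)&(L[:,2]<z1)&(abs(L[:,0])<.25)&(L[:,1]>-.25)&(L[:,1]<.3)]
        h,_,_=np.histogram2d(s[:,0],s[:,1],bins=[np.arange(-.25,.26,.05),np.arange(-.25,.31,.05)]); print(n,z0); print(h.astype(int))
s=np.array
for y in(76.6,-103.4):
    print(y,kin.inverse_kinematics([*POST,.074],[180,0,y]),[kin.inverse_kinematics([*(AX+.045*np.array([np.cos(a),np.sin(a)])),.082],[180,0,y]) is not None for a in np.arange(0,6.3,.5)])
    print(kin.inverse_kinematics([*AX,.082],[180,0,y]))
bot.movep([*POST,.17],RPY if kin.inverse_kinematics([*POST,.074],RPY) is not None else [180,0,-103.4])
st=monitor.get_state();print(st["clock"],st["ee_pos"],st["orientation"])
for n in("top","scene","wrist"):
    c=viewer.capture(n); np.savez(f"pics/{n}1.npz",**c); cv2.imwrite(f"pics/{n}1.png",c["frame"][:,:,::-1])
E
python3 -c "
import cv2,numpy as np
a=cv2.imread('pics/wrist1.png');b=cv2.imread('pics/scene1.png')[160:360,220:420];t=cv2.imread('pics/top1.png')[150:300,270:470]
o=np.zeros((600,800,3),np.uint8);o[:350,:560]=cv2.resize(a,(560,350));o[350:,:250]=cv2.resize(b,(250,250));o[350:,260:593]=cv2.resize(t,(333,250));cv2.imwrite('pics/m1.png',o)"
```

```text
top 0.08
[[  0   0   0   0   0   0   0   0   0   0   0]
 [  0   0   0   0   0   0   0   0   0   0   0]
 [  0   0   0   0   0   0   0   0   0   0   0]
 [  0   0   0   0   0   0   0   0   0   0   0]
 [  0   0   0   0   0   0   0   0  55   0   0]
 [  0   0   0   0 101   1   0   0  35   0   0]
 [  0   0   0   0   0   0   0   0   0   0   0]
 [ 56 235 540   0   0 186   2  39  84  16   0]
 [  0   0 361  48   0   7   0  93 162   0   0]
 [  0   0  36 204   0   0   0   0   0   0   0]]
top 0.16
[[  0   0   0   0   0   0   0   0   0   0   0]
 [  0   0   0   0   0   0   0   0   0   0   0]
 [  0   0   0   0   0   0   0   0   0   0   0]
 [  0   0   0   0   0   0   0   0   0   0   0]
 [  0   0   0   0   0   0   0   0   0   0   0]
 [  0   0   0   0   0   0   0   0   0   0   0]
 [  0   0   0   0   0   0   0   0   0   0   0]
 [ 57 315 759   0   0   0   0   0   0   0   0]
 [  0   0 629   5   0   0   0   0   0   0   0]
 [  0   0 153 206   0   0   0   0   0   0   0]]
top 0.25
[[   0    0    0    0    0    0    0    0    0    0    0]
 [   0    0    0    0    0    0    0    0    0    0    0]
 [   0    0    
[... 2089 characters left out ...]
  0    0    0    0]
 [2102 1345  545    0    0    0    0    0    0    0    0]
 [ 324   36    0    0    0    0    0    0    0    0    0]]
76.6 [ 2.94862830e+01  3.51549350e+01  7.94328194e+01 -2.54444375e-14
  6.54122456e+01  4.28862830e+01] [True, True, True, True, True, True, True, True, True, True, True, True, True]
[ 1.47374978e+01  2.12374736e+01  9.95129933e+01 -2.54444375e-14
  5.92495331e+01  2.81374978e+01]
-103.4 [  29.48628303   35.15493497   79.43281944    0.           65.41224559
 -137.11371697] [False, False, False, False, False, False, False, False, False, False, False, False, False]
None
1.675 [0.53335819 0.34485056 0.17018211] [ 1.79996581e+02 -1.14278301e-02  7.67214233e+01]
```

View pics/m1.png

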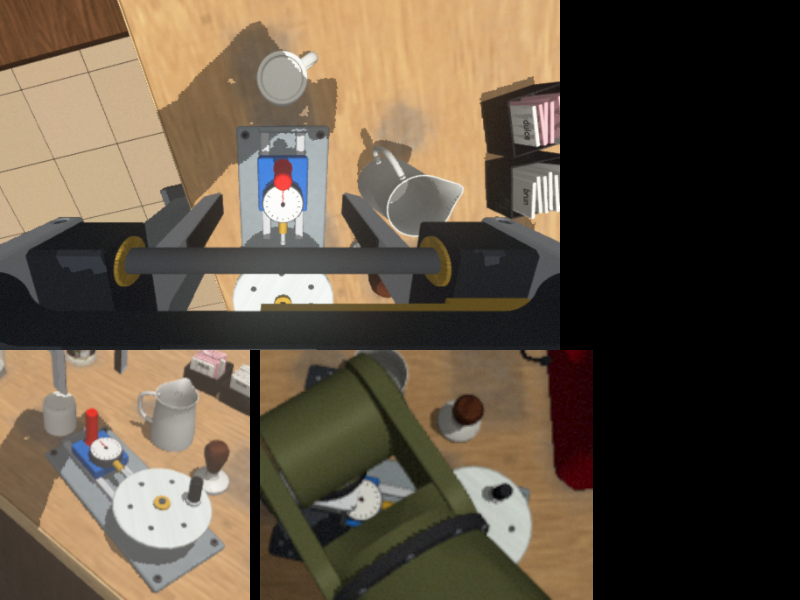

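The wrist image shows the post centred between the fingers. The scene camera has a clear view of the dial (composite 105,448), with the needle at zero pointing to the post. I grasp the post, slide in most of the way, and read the needle by sampling redness over the dial plane in the scene view.

```bash
cat >> h.py <<'E'
def proj(c,X):
    p=X@c["R"].T+c["t"]; return p[:,0]/p[:,2]*c["fx"]+c["cx"],p[:,1]/p[:,2]*c["fy"]+c["cy"]
def needle(c,guess):
    """needle angle clockwise from stand +y (rad), read in camera c; guess = dial centre xy"""
    u,v=proj(c,np.array([[*guess,.066]])); u,v=int(u[0]),int(v[0])
    m=masks(c); w=cv2.morphologyEx(m["white"].astype(np.uint8),cv2.MORPH_CLOSE,np.ones((7,7)))
    ce,s,l=blobs(c,w,(u-22,v-22,u+22,v+22)); vv,uu=np.nonzero(l)
    k=cv2.convexHull(np.c_[uu,vv].astype(np.int32)); (cu,cv_),_,_=cv2.fitEllipse(k); ctr=ray(c,cu,cv_,.066)[:2]
    f=cv2.GaussianBlur(c["frame"],(0,0),.6).astype(np.float32); red=f[...,0]-.5*(f[...,1]+f[...,2])
    A=np.radians(np.arange(0,360,2)); r=np.arange(.006,.0165,.001)
    X=ctr+r[None,:,None]*(np.cos(A)[:,None,None]*EY+np.sin(A)[:,None,None]*EX)
    P=np.c_[X.reshape(-1,2),np.full(X.size//2,.067)]; pu,pv=proj(c,P)
    q=cv2.remap(red,pu.astype(np.float32)[None],pv.astype(np.float32)[None],cv2.INTER_LINEAR).reshape(len(A),-1).mean(1)
    q=np.clip(q-np.median(q),0,None); i=np.argmax(q); d=(A-A[i]+np.pi)%(2*np.pi)-np.pi; g=(abs(d)<.35)
    return (A[i]+np.sum(d*q*g)/np.sum(q*g))%(2*np.pi),ctr,q[i],len(vv)
E
python3 - <<'E'
from h import *
from bench import bot,hand,kin,monitor,viewer,job
for n in("top","scene"):
    c=dict(np.load(f"pics/{n}0.npz")); print(n,needle(c,POST-.041*EY))
c=dict(np.load("pics/scene1.npz")); print(needle(c,POST-.041*EY))
bot.line_to([*POST,.074],RPY); hand.gripper_close(35)
s=monitor.get_state(); p=s["ee_pos"]; print(s["clock"],p,s["ft_force"],s["grip_width"])
bot.line_to([*(POST-.024*EY),.074],v=.04)
s=monitor.get_state(); print(s["clock"],s["ee_pos"],s["ft_force"],s["grip_width"])
c=viewer.capture("scene"); np.savez("pics/s2.npz",**c); print(needle(c,POST-.065*EY))
w=viewer.capture("wrist")
cv2.imwrite("pics/m2.png",np.hstack([cv2.resize(c["frame"][200:300,250:350],(400,400)),cv2.resize(w["frame"],(400,400))])[:,:,::-1])
E
```

```text
top (np.float64(0.009678307132846554), array([0.52405334, 0.30386503]), np.float32(31.703926), 360)
scene (np.float64(0.08400209242730765), array([0.5201504 , 0.30332018]), np.float32(41.52266), 325)
(np.float64(0.07323460599810114), array([0.52004582, 0.30286247]), np.float32(48.07142), 351)
3.75 [0.53359481 0.34409315 0.07397804] [-5.07982563  0.50730751  1.98954213] 0.019259743953176114
4.5 [0.52839069 0.32185692 0.0740013 ] [-1.60756097  9.13571462 -1.64575807] 0.019222378951858705
(np.float64(3.498160131286716), array([0.51191802, 0.26071362]), np.float32(44.2769), 550)
```

View pics/m2.png

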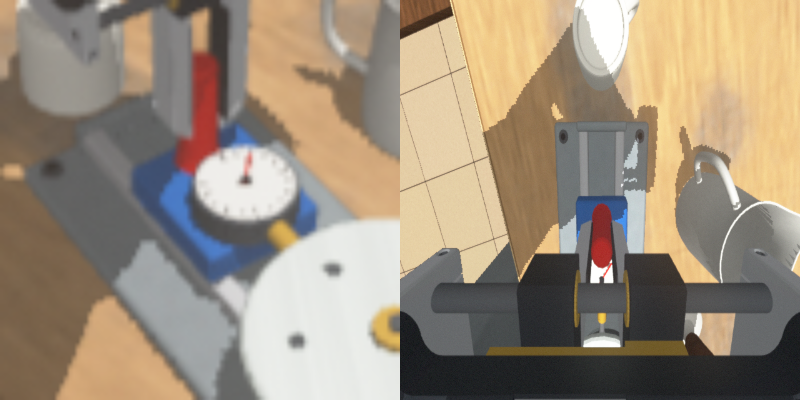

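The needle in the crop (245,165) has begun to turn clockwise. The blob centre merged with the flange, so I'll use the centre known from the start picture plus the slide travel.

```bash
python3 - <<'E'
s=open('h.py').read()
a=s.index("    u,v=proj(c,np.array([[*guess"); b=s.index("    f=cv2.Gauss")
s=s[:a]+"    ctr=guess\n"+s[b:].replace(",ctr,q[i],len(vv)",",q[i]").replace("np.arange(.006,","np.arange(.004,")
s+='''
OFF=np.array([.5200,.3030])-np.array([.5335,.3444])   # dial - post, as the scene camera sees it
def mm(c,post,off=OFF,z0=.075): a,q=needle(c,post+off); return ((a-z0+.4)%(2*np.pi)-.4)/.35,q
'''
open('h.py','w').write(s)
E
python3 - <<'E'
from h import *
from bench import bot,hand,kin,monitor,viewer,job
c=dict(np.load("pics/scene0.npz")); p0=np.array([.5335,.3444]); print(mm(c,p0))
c=dict(np.load("pics/s2.npz")); print(mm(c,np.array([.5284,.3219])))
for k in range(2):
    bot.line_to([*(POST-(.025+.001*k)*EY),.074],v=.02); bot.sleep(.15)
    s=monitor.get_state(); c=viewer.capture("scene"); print(s["clock"],s["ee_pos"],s["ft_force"],mm(c,s["ee_pos"][:2]))
np.savez("pics/s3.npz",**c)
E
```

```text
(np.float64(0.02259520008674925), np.float32(38.708817))
(np.float64(1.6409903472258098), np.float32(44.40011))
5.0 [0.52823382 0.3211923  0.07401902] [-0.46082198 10.49586746 -2.52137589] (np.float64(2.19613386985244), np.float32(35.642616))
5.45 [0.52805909 0.32035451 0.07402148] [ 0.22656877 11.93319716 -3.09383406] (np.float64(2.887873358725269), np.float32(42.771973))
```

The needle reads about 2.9 mm, which leaves room for another 7 mm. I let go, then go to the crank and check the top-view reading.

```bash
cat >> h.py <<'E'
OFT=np.array([.5240,.3039])-np.array([.5335,.3444]); PN=np.array([.5281,.3204])
def both(viewer): return mm(viewer.capture("top"),PN,OFT,.0097),mm(viewer.capture("scene"),PN)
E
python3 - <<'E'
from h import *
from bench import bot,hand,kin,monitor,viewer,job
hand.gripper_open(); 
CR=AX+.045*np.array([np.cos(np.radians(-42)),np.sin(np.radians(-42))])
bot.line_to([*PN,.145],v=.2); bot.movep([*(CR+.0*EY),.145],RPY)
t=viewer.capture("top"); w=viewer.capture("wrist"); print(monitor.get_state()["clock"],mm(t,PN,OFT,.0097),mm(viewer.capture("scene"),PN))
np.savez("pics/w4.npz",**w)
cv2.imwrite("pics/m4.png",np.hstack([cv2.resize(t["frame"][195:295,290:440],(400,300)),cv2.resize(w["frame"],(400,300))])[:,:,::-1])
E
```

```text
8.075 (np.float64(3.2139698639403176), np.float32(22.281006)) (np.float64(2.8840080589924737), np.float32(32.03459))
```

View pics/m4.png

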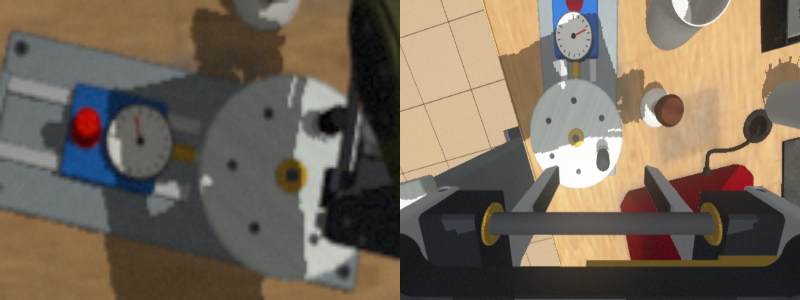

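The wrist image shows the crank (602,160) midway between the fingers, with the nut at (576,138). The top view reads the dial clearly. I measure the crank and nut from the wrist picture, then grasp.

```bash
python3 - <<'E'
from h import *
from bench import bot,hand,kin,monitor,viewer,job
w=dict(np.load("pics/w4.npz")); m=masks(w)
ce,s,_=blobs(w,m["brass"],(265,165,300,205)); ax=ray(w,*ce,.076)[:2]; print("nut",ce,ax)
print("crank", ray(w,(603-400)*1.6,163*4/3,.115))
CR=AX+.045*np.array([np.cos(np.radians(-42)),np.sin(np.radians(-42))]); print(CR)
bot.line_to([*CR,.083],v=.1,stop_force=15); hand.gripper_close(20); bot.sleep(.2)
s=monitor.get_state(); print(s["clock"],s["ee_pos"],s["ft_force"],s["torque"],s["grip_width"],both(viewer))
w=viewer.capture("wrist"); np.savez("pics/w5.npz",**w); cv2.imwrite("pics/w5.png",w["frame"][150:400,160:480,::-1])
E
```

```text
nut [278.90196078 177.02941176] [0.49131604 0.17391539]
crank [0.52587084 0.13922633 0.115     ]
[0.52444152 0.13688912]
10.25 [0.52522333 0.13643492 0.08310574] [ 6.11114656 -3.5940394  -2.46212777] [-0.66314374 -0.92694533 -0.00835645] 0.017601520874863025 ((np.float64(3.0590492630937596), np.float32(37.782734)), (np.float64(2.968308292521932), np.float32(39.37421)))
```

View pics/w5.png

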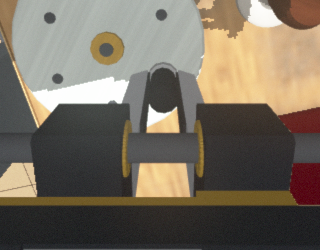

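The sleeve is held (crop 163,88), and the two readings agree at about 3.0 mm. Now a full turn in 10° steps, reading the dial at each.

```bash
cat >> h.py <<'E'
def at(deg): a=np.radians(deg); return [*(AX+.045*np.array([np.cos(a),np.sin(a)])),.083]
E
python3 - <<'E'
from h import *
from bench import bot,hand,kin,monitor,viewer,job
for k in range(0,19):
    d=-42+10*k; bot.line_to(at(d),v=.05)
    s=monitor.get_state(); f=s["ft_force"]; a,b=both(viewer)
    p=s["ee_pos"][:2]-AX
    print(d,round(s["clock"],2),np.degrees(np.arctan2(p[1],p[0])).round(1),f.round(0),"top %.2f(%d) scene %.2f(%d)"%(*a,*b))
    if np.linalg.norm(f)>35 or max(a[0],b[0])>12.5 and a[1]>25: print("stop"); break
E
```

```text
-42 10.65 -41.8 [ 6. -4. -3.] top 3.06(38) scene 2.97(39)
-32 11.06 -31.8 [ 6. -2. -3.] top 4.55(22) scene 4.25(29)
-22 11.47 -21.7 [ 7. -1. -3.] top 5.32(21) scene 4.96(30)
-12 11.88 -11.7 [ 6. -0. -3.] top 5.21(23) scene 4.85(29)
-2 12.28 -1.6 [ 6.  2. -3.] top 4.16(22) scene 3.75(24)
8 12.69 8.3 [ 5.  3. -3.] top 2.49(23) scene 2.28(23)
18 13.1 18.3 [ 5.  4. -2.] top 1.25(22) scene 1.13(30)
28 13.51 28.2 [ 4.  4. -1.] top 1.26(22) scene 1.12(30)
38 13.92 38.2 [ 2.  4. -0.] top 1.25(22) scene 1.12(30)
48 14.32 48.2 [1. 3. 1.] top 1.26(22) scene 1.11(28)
58 14.73 58.2 [-3.  2.  2.] top 1.26(21) scene 11.13(4)
68 15.14 68.2 [-4. -2.  5.] top 1.43(21) scene 14.30(1)
78 15.55 78.1 [-3. -5.  5.] top 4.09(23) scene 3.78(30)
88 15.96 88.0 [-1. -7.  5.] top 6.25(20) scene 5.64(23)
98 16.37 98.0 [-1. -7.  4.] top 7.54(22) scene 7.27(11)
108 16.77 108.1 [-0. -8.  3.] top 7.88(20) scene 10.43(3)
118 17.18 118.1 [ 1. -8.  4.] top 7.24(36) scene 3.70(4)
128 17.59 128.2 [ 1. -8.  3.] top 5.67(38) scene 5.20(19)
138 18.0 138.1 [ 3. -7.  1.] top 3.36(38) scene 7.26(18)
```

The highest spot is at about 106.4°: +6.7 mm over the low rim, where the other hump gave +4.1. That matches 62 mm against 59.5 mm. I return past it and approach in the same direction as I measured, to cancel lag.

```bash
python3 - <<'E'
from h import *
from bench import bot,hand,kin,monitor,viewer,job
for d in(128,118,108,98,92): bot.line_to(at(d),v=.06)
for d in(98,102,104.5,106.4):
    bot.line_to(at(d),v=.03); print(d,both(viewer)[0])
bot.sleep(.4); s=monitor.get_state(); print(s["clock"],s["ft_force"],both(viewer)[0])
hand.gripper_open(); bot.sleep(.2); print("open",both(viewer)[0])
bot.line_to([*at(106.4)[:2],.17],v=.15); bot.movep([.40,.02,.25],RPY); bot.sleep(.3)
t=viewer.capture("top"); c=viewer.capture("scene"); print(monitor.get_state()["clock"],mm(t,PN,OFT,.0097),mm(c,PN))
cv2.imwrite("pics/m6.png",np.hstack([cv2.resize(t["frame"][140:300,230:450],(400,300)),cv2.resize(c["frame"][170:350,220:420],(400,300))])[:,:,::-1])
E
```

```text
98 (np.float64(7.512004482413638), np.float32(22.906681))
102 (np.float64(7.760165652588896), np.float32(21.782696))
104.5 (np.float64(7.876924626799143), np.float32(20.167162))
106.4 (np.float64(7.8778237956626205), np.float32(21.396935))
21.35 [ 2.80364978 -6.18165773  1.96397392] (np.float64(7.888220982089721), np.float32(20.885517))
open (np.float64(7.883595007101039), np.float32(21.509804))
25.0 (np.float64(7.899107314565863), np.float32(33.259354)) (np.float64(-0.7045580056154946), np.float32(8.213023))
```

View pics/m6.png

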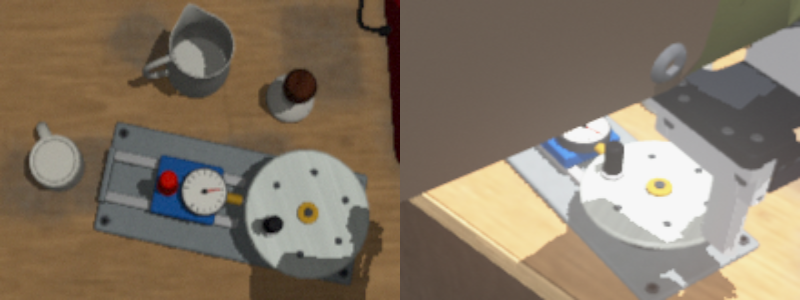

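The top view shows the crank released at (272,225) and the needle still at its peak reading of 7.9 mm. The jug, tamper and cup stand as before, so I hand the job in.

```bash
python3 -c "
from bench import job
print(job.finish_job())"
```

```text
the job is handed in; nothing more can be done
None
```

I handed the job in with the disc's highest spot under the plunger (about 7.9 mm pressed in, roughly 6.7 mm above the low rim) and the gripper clear. The tamper, jug and cup look undisturbed. I turned only about half a revolution, so the third hump was not measured; the two I read fit the 62 mm and 59.5 mm humps.

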